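Refit the return spring of a tub chute's gate

TASK

The gate arm of the sloping butter-tub chute hangs open because its return spring is off and lies on the table. First put the spring's bent hook down through the hole in the gate arm, then stretch the spring up the slope and drop its round eye over the headed post, down below the head, so that the taut spring holds the gate shut; then let go. Leave the two tubs where they are.

Things in the scene. Friction and masses are not known exactly. Their poses are not given: they have to be found in the camera images.
- tub_chute: Fixed sheet-metal stand, deck 250 x 264 mm rising at 30 deg to the robot's left. Origin on the table under the deck's middle; x level, uphill; y to the robot; z up. Deck's face 107.5 mm up at the middle, 45 at the low edge. Near side: empty chute, rails 20 mm high at y = 130 and -10.5 mm. Far side: flat wing, 10 mm lip at its edge; spring's line at y = -55. A 36 mm high buffer stands 29 mm nearer than that line.
- gate_arm (a joint): Gate angle, rad, about an axis square to the deck, 40 mm from the hole on the far side: 0 = shut, straight across the chute's low mouth (stop); positive = free end swung downhill, to 0.6. Friction 0.07 N m holds it; 2 to 4 N uphill at the hole shuts it. Flat bar 28 mm wide, 5 thick, 184 long, parallel to the deck, underside 29 mm above it; rubber sleeve 38 x 76 x 22 mm round its free end.
- gate_hole (a point): Centre of the round 16 mm hole through the gate bar, at the bar's upper face, 34 mm above the deck, free below. Axes turn with the arm: z square to the deck (leans 30 deg downhill), y along the arm to its free end, x across it (uphill when shut). When shut it lies 193.5 mm straight downhill of the post.
- spring_post: Fixed steel post on the wing, square to the deck: neck 9 mm thick, round head 17 mm across from 20 to 24.5 mm above the deck. Origin on its axis at the deck's face; x uphill along the deck, y across it to the robot, z along the post (leans 30 deg downhill).
- spring: Loose steel tension spring, 89 g, 171 mm long, coils 30 mm across, lying on the table. Origin on the underside below the middle of the 34 mm of close-wound coils next to the eye: grip there, across y. x along the spring toward the eye, z up, coil axis at z = 15 mm. Coils that stretch: x = -17 to -66.5; closed end coils to -74.5; then a shank on the axis to the hook. It stays straight; only its length changes.
- spring_eye (a point): Centre of the spring's eye, a flat ring of 4 mm wire, 30 mm inside, 38 outside, level with the underside of the coils: 41 mm from the spring's origin along its x, 3 mm above the underside. Axes as the spring's.
- hook_tip (a point): Lower end of the hook: a leg of 4 mm wire that turns down square from the shank's end, its tip bent 2 mm back to the coils. At rest the tip is 107.5 mm from the spring's origin along its -x, level with the underside (z = 0); the shank's lower side is 13 mm above it. Axes as the spring's.
- stretch (a joint): Stretch of the spring, m: 0 at rest, limit 0.08; pull = 2 N + 160 N/m x stretch. Hooked to the shut gate and with the eye round the post it is about 0.028; to pass centrally over the post's head it is about 0.038.
- butter_tub_a: Bystander: lidded round tub 118 mm across, 46 mm high; origin under its centre.
- butter_tub_b: Bystander: lidded round tub 118 mm across, 46 mm high; origin under its centre.

How it is judged (in metres and radians):
On the way:
1. the hook is down through the hole of the gate arm, the eye not yet on the post (x of hook_tip in the frame of gate_hole between -0.013 and 0.013 m and y of hook_tip in the frame of gate_hole between -0.013 and 0.013 m and z of hook_tip in the frame of gate_hole between -0.025 and -0.006 m and distance between spring_eye and spring_post above 0.026 m), for 0.1 s.
At the end, for the whole second after the job is handed in: Hook tip through the gate arm's hole (6 mm or more below the bar's upper face, within 13 mm of the hole's centre along and across); eye round the post under its head (centre within 13 mm of its axis, under 21 mm above the deck); stretch over 20 mm; gate shut within 0.06 rad; at rest (x of hook_tip in the frame of gate_hole between -0.013 and 0.013 m and y of hook_tip in the frame of gate_hole between -0.013 and 0.013 m and z of hook_tip in the frame of gate_hole between -0.025 and -0.006 m and x of spring_eye in the frame of spring_post between -0.013 and 0.013 m and y of spring_eye in the frame of spring_post between -0.013 and 0.013 m and z of spring_eye in the frame of spring_post between -0.002 and 0.021 m and value of joint stretch above 0.02 m and value of joint gate_arm below 0.06 rad and linear speed of spring below 0.03 m/s); the robot touches nothing.
It fails at once if a tub is moved by more than 30 mm (distance of any of butter_tub_a, butter_tub_b from where it was at the start of the episode above 0.03 m).
It also fails if it takes over 40 s, if anything falls off the work surface, if the arm or the gripper's body presses on something with over 40 N, if the wrist force passes 120 N, or if a joint passes its speed limit or range.

ROBOT

A 6-joint arm with a two-finger parallel gripper is mounted at the origin on a cart in front of the work surface, level with it; the furniture and walls round the work are solid. World frame = base frame: x ahead of the robot, y to its left, z up, the work surface at z = 0. Lengths are in mm, angles in degrees, forces in N, time in s.
With the tool pointing down it reaches from about 300 to 950 mm from the base axis. Payload 3.1 kg.
Tool frame: the origin (TCP) lies midway between the tips of the shut fingers; the grasp point (between the pads) lies 19 mm behind it (env.tcp_to_grasp is the distance from the TCP to the grasp point, in mm); y points along the fingers, x is the direction in which the jaws open and shut, and the axes are right-handed (so a half turn about y gives the same grasp; the last joint's range is limited). The gripper opens to 85 mm and grips with 20 to 120 N. Pads are 22 mm wide; open, the fingers measure 114 mm over their backs; the gripper's body (76 mm by 85 mm) begins 54 mm behind the grasp point. The pads swing forward as they close: fully open they stand 13 mm farther back than shut.
Start: joints at [-77.332, 17.653, 93.61, -0, 68.738, -3.994], TCP at [179.172, -598.773, 231.272] pointing down, gripper open.
Joint ranges: [-175.34, 175.34], [-45.06, 112.39], [2.9, 150.54], [-68.45, 248.45], [3.09, 151.38], [-168.51, 168.51]. Speed limits (degrees/s): [159.86, 159.86, 180, 180, 180, 180].

INTERFACE

Orientations are given as a 3x3 rotation matrix whose columns are the frame's x, y, z axes.
In Python, from plant import env, eyes gives the robot as it stands.
- The arm moves only by the tool step_arm, never from a script. Its argument "deltas" is one flat list of numbers, 7 for each row, row after row: the turn, a rotation vector about the tool's x, y, z in degrees, then the shift along the tool's x, y, z in m, then the finger opening in m, from 0 to 0.0854. A call has exactly 8 rows; each row is the pose to reach, as a shift and turn from the pose measured when the call began, along the tool's axes at that moment; what a row does not reach only later rows make up. A row lasts 1/8 s, in which the tool goes at most 62.5 mm and 10.7 degrees, less where a joint would pass 70% of its speed; a pose out of reach is approached as far as the arm can. A call with a gripper value outside its range is refused whole. The fingers move at their own pace and stop on an object; "newtons" is the grip in N (left out, the last holds). Time passes only in rows, so rows that repeat a pose let the fingers close, or fill a call up. It gives the time, the measured TCP pose, the force and the opening at its end, in the units of the state.
- env.get_obs(): the state, without advancing time (a new reading comes with each control period).
- eyes.read_camera(name): name is "side" or "top"; returns the picture (400x640x3 uint8, blue, green, red); there is no depth.
- eyes.camera_info(name): a dict with "fx", "fy", "cx", "cy" (pixels), "R" (3x3) and "t" (3): a world point X has camera coordinates R X + t. Camera axes: x right, y down, z forward; pixel columns grow to the right and rows downward; lengths in mm; the calibration is good to about 2 mm. A picture is of the moment at which its call begins. camera_info takes no time and is no camera call.
- env.close_job(): hands the job in, once; it reports no verdict.
The state is a dict: "clock": time; "joint_pos": joint angles; "joint_vel": joint speeds; "joint_torque": joint torques, N m; "eef_pos": TCP position; "eef_rot": TCP orientation; "force": force on the tool from outside, world axes, zero at the start; "torque": the same for the moment, N m; "grip_width": opening from 0.0 (shut) to 1.0 (fully open).
Only numpy, scipy, OpenCV 4.12 (cv2) and the standard library are available. Lean on these libraries where they do the work, as an engineer would, in place of code of your own. Each camera call takes 0.05 s, during which the arm holds its last target.

## Working session

There is one attempt and no reset: what is moved stays moved. The work goes in short steps, Python scripts to look and compute and a tool call to move; the robot and the scene stay as the last step left them, time stands still between calls to the robot, and variables do not carry over. Pictures are saved under pics/ and viewed, and the job is handed in when it is done.

Besides the shell and the picture viewer there is one more tool, called after "Request:" in YAML: its name, and indented under it one key for each argument. step_arm: Moves the arm, as the interface text tells. Its arguments: {"type":"object","properties":{"deltas":{"type":"array"},"newtons":{"type":"number"}},"required":["deltas"]}

```bash
ls; mkdir -p pics; python3 - <<'E'
from plant import env, eyes
import cv2,numpy as np
for n in("side","top"):
    cv2.imwrite(f"pics/{n}0.png",eyes.read_camera(n)); 
    c=eyes.camera_info(n); print(n,{k:np.round(v,4).tolist() for k,v in c.items()})
print(env.get_obs(), env.tcp_to_grasp)
E
```

```text
pics
side {'fx': 362.5544, 'fy': 362.5544, 'cx': 322.8075, 'cy': 200.6457, 'R': [[0.9579, -0.286, -0.0249], [-0.1459, -0.4102, -0.9002], [0.2472, 0.866, -0.4347]], 't': [-504.2861, 153.7926, 1278.2051]}
top {'fx': 511.0173, 'fy': 511.0173, 'cx': 327.4999, 'cy': 204.3186, 'R': [[-0.025, -0.9996, 0.0133], [-0.9845, 0.0223, -0.1742], [0.1738, -0.0174, -0.9846]], 't': [-99.5622, 512.4964, 1581.6101]}
{'clock': 0.1, 'joint_pos': array([-7.73324258e+01,  1.76995271e+01,  9.36833808e+01,  2.14060218e-03,
        6.87391202e+01, -3.99442623e+00]), 'joint_vel': array([-0.00259161, -0.23062998, -0.16588232,  0.08152184,  0.07379517,
       -0.04871287]), 'joint_torque': array([-3.71491133e-04, -4.16406298e+01, -2.77644932e+01, -9.73017268e-05,
        4.01200014e-03,  1.36913260e-05]), 'eef_pos': array([ 179.01017661, -598.01800822,  230.15222113]), 'eef_rot': array([[ 2.86711738e-01, -4.33079686e-04,  9.58016801e-01],
       [-9.58014549e-01,  2.08558195e-03,  2.86712007e-01],
       [-2.12219169e-03, -9.99997731e-01,  1.83064185e-04]]), 'force': array([ 0.03796034, -0.48449522, -0.10900407]), 'torque': array([ 0.0174824 , -0.01140954, -0.06651739]), 'grip_width': 0.9998957010316232} 18.700000000000003
```

View pics/side0.png

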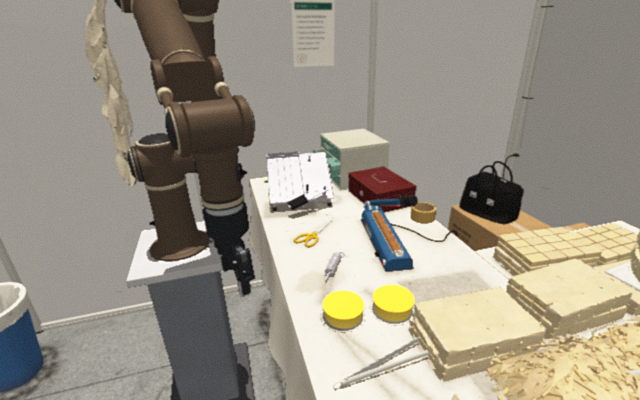

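View pics/top0.png

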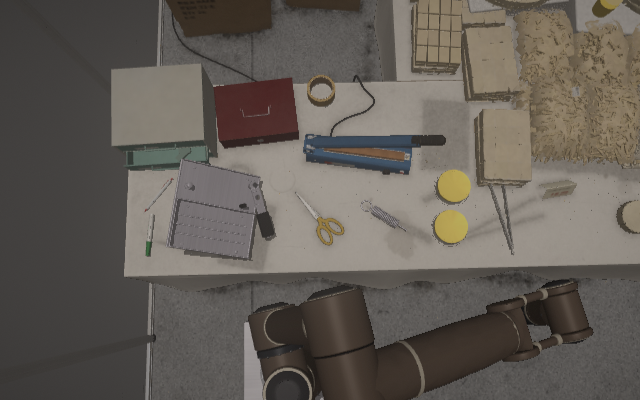

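```bash
python3 - <<'E'
import cv2,numpy as np
t=cv2.imread("pics/top0.png"); s=cv2.imread("pics/side0.png")
cv2.imwrite("pics/top0_chute.png",cv2.resize(t[150:270,160:290],None,fx=5,fy=5,interpolation=cv2.INTER_CUBIC)[:600])
cv2.imwrite("pics/top0_spring.png",cv2.resize(t[190:240,350:420],None,fx=10,fy=10,interpolation=cv2.INTER_CUBIC))
a=cv2.resize(s[145:220,260:340],None,fx=7,fy=7,interpolation=cv2.INTER_CUBIC)
cv2.imwrite("pics/side0_chute.png",a)
cv2.imwrite("pics/side0_spring.png",cv2.resize(s[245:290,315:355],None,fx=10,fy=10,interpolation=cv2.INTER_CUBIC))
E
```

```text
(no output)
```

View pics/top0_chute.png

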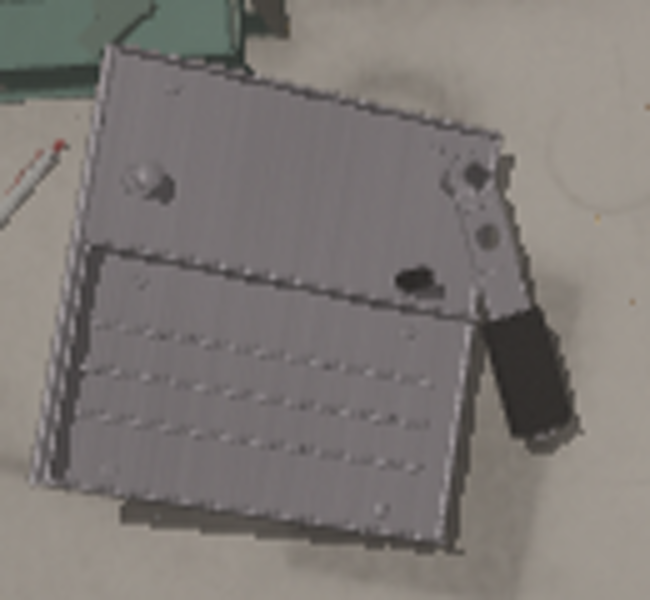

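View pics/top0_spring.png

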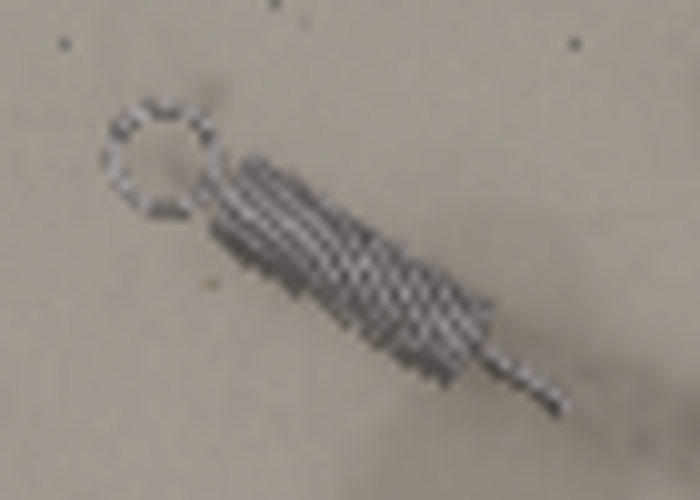

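View pics/side0_chute.png

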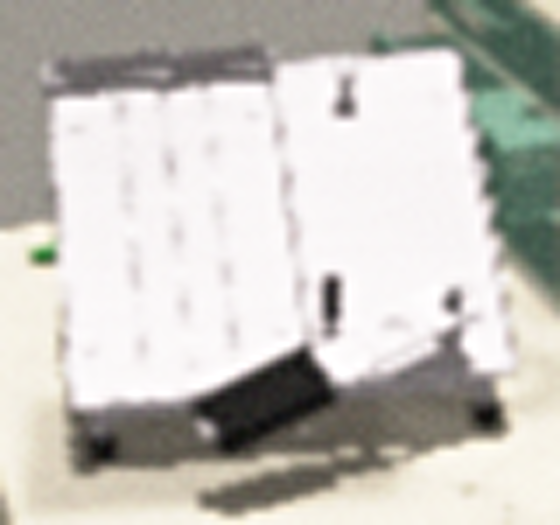

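View pics/side0_spring.png

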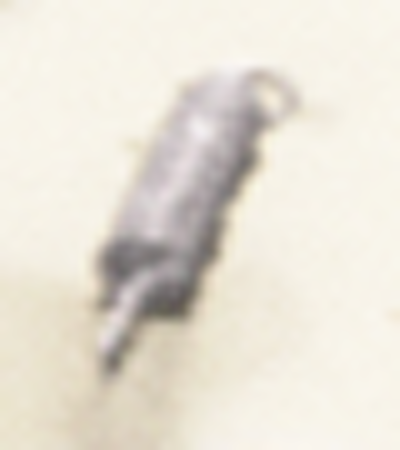

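```bash
cat > h.py <<'E'
import numpy as np,cv2,json
from scipy.optimize import least_squares
from scipy.spatial.transform import Rotation as Ro
from plant import env,eyes
C={n:eyes.camera_info(n) for n in("side","top")}
def proj(n,X):
    c=C[n];p=np.asarray(X)@np.array(c["R"]).T+np.array(c["t"])
    return np.stack([c["fx"]*p[...,0]/p[...,2]+c["cx"],c["fy"]*p[...,1]/p[...,2]+c["cy"]],-1)
def ray_z(n,uv,z):
    c=C[n];R=np.array(c["R"]);d=R.T@np.array([(uv[0]-c["cx"])/c["fx"],(uv[1]-c["cy"])/c["fy"],1]);o=-R.T@np.array(c["t"])
    return o+d*(z-o[2])/d[2]
c30,s30=np.cos(np.pi/6),.5
# deck coords (s uphill along deck, w toward robot, h normal) -> chute frame
DR=np.array([[c30,0,-s30],[0,1,0],[s30,0,c30]])  # columns s,w,h
def chuteR(yaw):  # chute x = world +Y rotated
    return Ro.from_euler('z',90+yaw,degrees=True).as_matrix()
def deck(p,sw):
    sw=np.asarray(sw,float); return (sw@DR.T+[0,0,107.5])@chuteR(p[2]).T+[p[0],p[1],0]
def crop(n,b,f,name,im=None):
    im=eyes.read_camera(n) if im is None else im
    x0,y0,x1,y1=b; o=cv2.resize(im[y0:y1,x0:x1],None,fx=f,fy=f,interpolation=cv2.INTER_CUBIC); cv2.imwrite(name,o); return o
E
cat > fit.py <<'E'
from h import *
tp=lambda u,v,f=5,o=(160,150):((u+.5)/f-.5+o[0],(v+.5)/f-.5+o[1])
sp=lambda u,v:tp(u,v,7,(260,145))
# p: x,y,yaw,spost,gate
def hole(p,l=0,h=34):
    # arm axis pivot at (spost-193.5,-95); positive gate = free end downhill
    g=p[4]; r=40+l
    return [p[3]-193.5-r*np.sin(g),-95+r*np.cos(g),h]
obs=[("top",tp(149,180),lambda p:deck(p,[p[3],-55,24.5])),
("top",tp(488,237),lambda p:deck(p,hole(p))),
("top",tp(475,174),lambda p:deck(p,hole(p,-40,34))),
("top",tp(110,47),lambda p:deck(p,[125,-132,10])),
("top",tp(498,135),lambda p:deck(p,[-125,-132,10])),
("top",tp(443,545),lambda p:deck(p,[-125,132,20])),
("side",sp(72,408),lambda p:deck(p,[-125,132,0])),
("side",sp(453,300),lambda p:deck(p,hole(p,-40,34))),
("side",sp(345,80),lambda p:deck(p,[p[3],-55,24.5])),
("side",sp(345,110),lambda p:deck(p,[p[3],-55,0])),
]
if __name__=="__main__":
    f=lambda p:np.concatenate([proj(n,m(p))-np.array(uv) for n,uv,m in obs])
    r=least_squares(f,[600,300,0,100,.3],loss='soft_l1')
    p=r.x;print(np.round(p,3)); print(np.round(f(p).reshape(-1,2),1))
    json.dump(p.tolist(),open("p.json","w"))
    for n,b,k in(("top",(160,150,290,270),5),("side",(260,145,340,220),7)):
        im=cv2.imread(f"pics/{n}0.png"); o=crop(n,b,k,"pics/x.png",im)
        def dr(X,col):
            q=(proj(n,np.array(X))+.5-[b[0],b[1]])*k-.5
            cv2.polylines(o,[np.round(q).astype(int)],False,col,1)
        D=lambda L:[deck(p,x) for x in L]
        dr(D([[125,-132,0],[-125,-132,0],[-125,132,0],[125,132,0],[125,-132,0]]),(0,0,255))
        dr(D([[125,130,20],[-125,130,20]]),(0,255,0));dr(D([[125,-10.5,20],[-125,-10.5,20]]),(0,255,0))
        dr(D([[125,-132,10],[-125,-132,10]]),(0,255,0))
        th=np.linspace(0,6.3,30)
        dr(D([[p[3]+8.5*np.cos(t),-55+8.5*np.sin(t),24.5] for t in th]),(255,0,0))
        dr(D([[p[3],-55,0],[p[3],-55,24.5]]),(255,0,0))
        H=hole(p);dr(D([[H[0]+8*np.cos(t),H[1]+8*np.sin(t),34] for t in th]),(255,0,255))
        g=p[4];u=np.array([-np.sin(g),np.cos(g),0]);v=np.array([np.cos(g),np.sin(g),0]);P=np.array(hole(p,-40))
        dr(D([P+14*v-10*u,P-14*v-10*u,P-14*v+174*u,P+14*v+174*u]),(255,0,255))
        cv2.imwrite(f"pics/fit_{n}.png",o)
E
python3 fit.py
```

```text
[489.768 234.779  -7.714  89.086 182.602]
[[ 1.1 -0.2]
 [ 0.1  0.5]
 [-0.2  0.6]
 [-0.4 -0.7]
 [-0.2 -0.6]
 [ 0.7 -0.2]
 [-0.6 -1.4]
 [ 0.   0.3]
 [-0.2 -1.5]
 [-0.4 -2.1]]
```

View pics/fit_top.png

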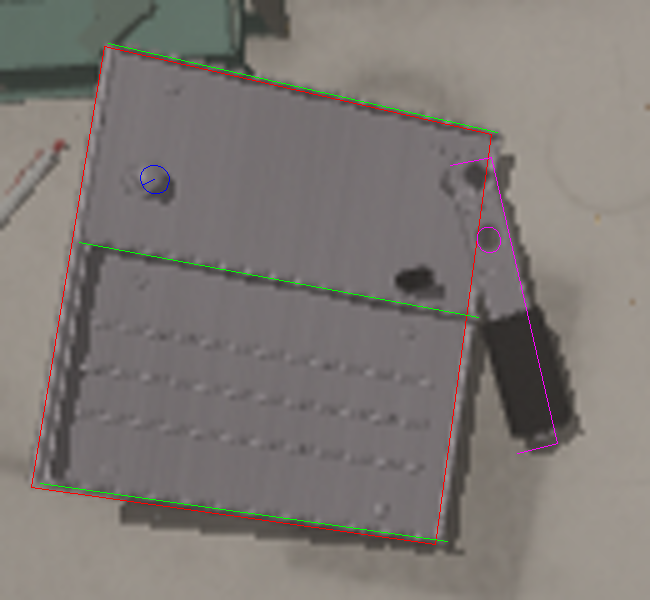

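View pics/fit_side.png

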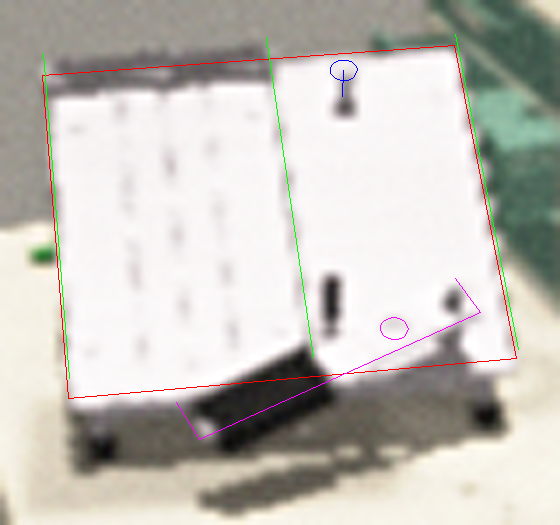

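```bash
python3 - <<'E'
from h import *
t=cv2.imread("pics/top0.png");s=cv2.imread("pics/side0.png")
a=crop("top",(240,170,285,245),8,"pics/z1.png",t)
b=crop("top",(180,175,205,200),16,"pics/z2.png",t)
c=crop("side",(280,175,340,215),13,"pics/z3.png",s)
E
```

```text
(no output)
```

View pics/z1.png

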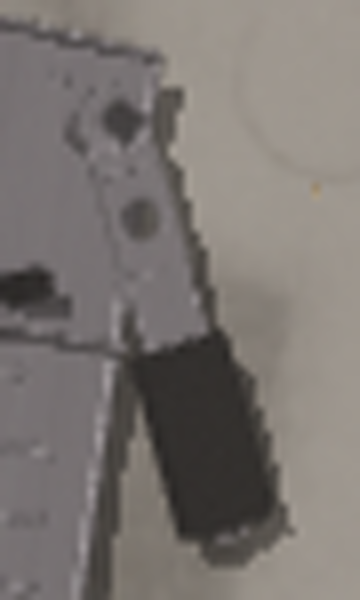

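View pics/z2.png

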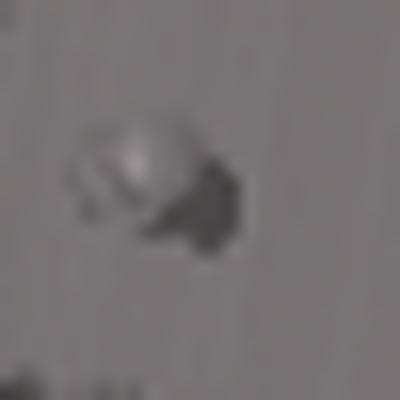

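View pics/z3.png

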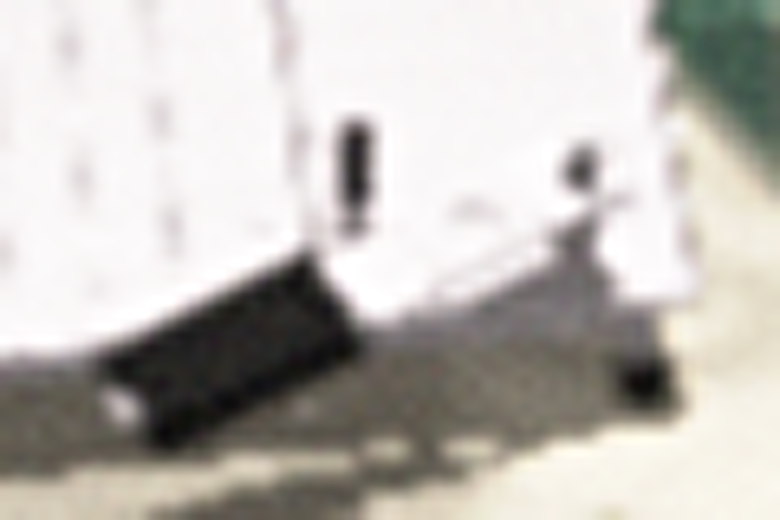

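```bash
cat > fit2.py <<'E'
from h import *
z=lambda u,v,f,o:((u+.5)/f-.5+o[0],(v+.5)/f-.5+o[1])
t5=lambda u,v:z(u,v,5,(160,150)); z1=lambda u,v:z(u,v,8,(240,170)); z2=lambda u,v:z(u,v,16,(180,175)); z3=lambda u,v:z(u,v,13,(280,175)); s7=lambda u,v:z(u,v,7,(260,145))
# p: x,y,yaw,spost,g,l,hpin,du,dv
def arm(p,r,h): return [p[3]-193.5-r*np.sin(p[4]),-95+r*np.cos(p[4]),h]
T="top";S="side"
obs=[(T,z2(160,165),lambda p:deck(p,[p[3],-55,24.5]),1),
(T,z1(140,217),lambda p:deck(p,arm(p,40,34)),1.5),
(T,z1(202,433),lambda p:deck(p,arm(p,p[5],31.5)),1),
(T,z1(122,118),lambda p:deck(p,arm(p,0,p[6])),1),
(T,t5(110,47),lambda p:deck(p,[125,-132,5]),.7),
(T,t5(498,135),lambda p:deck(p,[-125,-132,5]),.7),
(T,t5(442,545),lambda p:deck(p,[-125,131,10]),.7),
(T,t5(36,484),lambda p:deck(p,[125,131,5]),.4),
(S,s7(74,410),lambda p:deck(p,[-125,132,0]),.7),
(S,s7(512,372),lambda p:deck(p,[-125,-132,0]),.5),
(S,s7(461,50),lambda p:deck(p,[125,-132,5]),.5),
(S,z3(580,165),lambda p:deck(p,arm(p,0,p[6])),.5),
(S,z3(232,352),lambda p:deck(p,arm(p,p[5],31.5)),1),
(S,s7(345,78),lambda p:deck(p,[p[3],-55,22]),1),
(S,s7(345,112),lambda p:deck(p,[p[3],-55,0]),.5),
]
def f(p,w=True):
    return np.concatenate([(proj(n,m(p))+(np.array(p[7:9]) if n==S else 0)-np.array(uv))*(k if w else 1) for n,uv,m,k in obs])
if __name__=="__main__":
    r=least_squares(lambda p:np.r_[f(p),.3*p[7:9]],[490,235,-7.7,89,.4,130,40,0,0.],x_scale=[1,1,.1,1,.01,1,1,.1,.1],loss='soft_l1')
    p=r.x;print(np.round(p,3)); print(np.round(f(p,False).reshape(-1,2),1).tolist())
    json.dump(p.tolist(),open("p.json","w"))
    print("post",deck(p,[p[3],-55,0]),"hole",deck(p,arm(p,40,34)), "shut",deck(p,[p[3]-193.5,-55,34]))
    print("nominal -> ")
E
python3 fit2.py
```

```text
[ 4.90154e+02  2.32596e+02 -7.84200e+00  9.41540e+01  4.43000e-01
  1.27245e+02  4.27270e+01  4.00000e-02  1.41500e+00]
[[0.1, 0.0], [0.1, 0.3], [-0.4, 0.2], [-0.1, -0.1], [0.0, -0.6], [-0.1, -0.4], [0.3, -0.6], [0.1, 0.0], [-0.7, -0.0], [0.9, -0.3], [-0.7, 0.1], [0.3, -0.2], [0.4, 0.5], [-0.1, -0.1], [-0.2, -1.6]]
post [555.76488489 305.86833908 154.57678032] hole [532.38143951 107.77701861  78.69606252] shut [530.58059843 123.01861841  87.27164405]
nominal ->
```

```bash
cat > spr.py <<'E'
from h import *
P=json.load(open("p.json"))
z=lambda u,v,f,o:((u+.5)/f-.5+o[0],(v+.5)/f-.5+o[1])
t=lambda u,v:z(u,v,10,(350,190)); s=lambda u,v:z(u,v,10,(315,245))
def W(q,x,zz,y=0):
    a=np.radians(q[2]); return np.array([q[0]+x*np.cos(a)-y*np.sin(a),q[1]+x*np.sin(a)+y*np.cos(a),zz])
obs=[("top",t(162,158),41,3),("top",t(351,271),-28.75,15),("top",t(562,408),-109.5,15),("side",s(272,100),41,3),("side",s(182,195),-28.75,15),("side",s(108,372),-107.5,2)]
f=lambda q:np.concatenate([proj(n,W(q,x,zz))+(q[3:5] if n=="side" else 0)-np.array(uv) for n,uv,x,zz in obs])
r=least_squares(lambda q:np.r_[f(q),.1*q[3:]],[480,-70,58,0,1.]);q=r.x
print(np.round(q,2),np.round(f(q).reshape(-1,2),2).tolist())
for n,uv,x,zz in obs[:3]: print(np.round(W(q,x,zz),1),np.round(ray_z(n,uv,zz),1))
# buffer base/top deck coords
c=C["top"];R=np.array(c["R"]);uv=z(15,290,8,(240,170))
o=-R.T@np.array(c["t"]);d=R.T@np.array([(uv[0]-c["cx"])/c["fx"],(uv[1]-c["cy"])/c["fy"],1])
M=chuteR(P[2]) @ DR; o2=M.T@(o-[P[0],P[1],107.5]); d2=M.T@d
print("buffer top s,w", o2+d2*(36-o2[2])/d2[2])
E
python3 spr.py
```

```text
[ 487.98 -272.59   53.6     1.08    1.11] [[0.62, -0.34], [-0.15, -0.07], [-0.47, 0.47], [-1.22, 0.14], [1.07, -0.51], [0.13, 0.36]]
[ 512.3 -239.6    3. ] [ 511.2 -237.5    3. ]
[ 470.9 -295.7   15. ] [ 470.7 -296.2   15. ]
[ 423.  -360.7   15. ] [ 424.5 -362.3   15. ]
buffer top s,w [-68.96541574 -21.62592789  36.        ]
```

```bash
cat > go.py <<'E'
from h import *
def rel(pos,R,o=None):
    o=o or env.get_obs(); R0=np.array(o["eef_rot"])
    d=R0.T@(np.array(pos)-o["eef_pos"])/1000; rv=Ro.from_matrix(R0.T@R).as_rotvec(degrees=True)
    return np.r_[np.round(rv,1),np.round(d,4)]
def tool(xs,zs): # spring x axis, spring z axis -> tool R
    xs=np.array(xs,float);xs/=np.linalg.norm(xs);zs=np.array(zs,float);zs-=xs*(xs@zs);zs/=np.linalg.norm(zs)
    y=-zs; return np.stack([np.cross(y,xs),y,xs],1)
E
python3 - <<'E'
from go import *
a=np.radians(55);R=tool([np.cos(a),np.sin(a),0],[0,0,1])
o=env.get_obs()
print(rel([487.2,-272.6,90],R), rel([487.2,-272.6,0],R))
E
```

```text
[ -0.1    -38.3     -0.1     -0.2231   0.1407   0.3885] [ -0.1    -38.3     -0.1     -0.2229   0.2307   0.3885]
```

Request:
step_arm:
  deltas: [0,-5,0,-0.028,0.01,0.049,0.06,0,-10,0,-0.056,0.025,0.098,0.06,0,-15,0,-0.084,0.045,0.147,0.06,0,-20,0,-0.112,0.065,0.195,0.06,0,-25,0,-0.14,0.085,0.244,0.06,0,-30,0,-0.168,0.105,0.292,0.06,0,-35,0,-0.196,0.125,0.34,0.06,-0.1,-38.3,-0.1,-0.223,0.1407,0.3885,0.06]
  newtons: 60

```text
clock: 1.1
eef_pos: [487.6, -270.9, 88.7]
eef_rot: [[0.82, -0.002, 0.573], [-0.573, 0.0, 0.82], [-0.002, -1.0, -0.001]]
force: [1.3, -0.3, -0.2]
grip_width: 0.699
```

```bash
python3 - <<'E'
from go import *
crop("top",(340,170,420,250),9,"pics/t1.png");crop("side",(295,225,375,305),8,"pics/s1.png")
a=np.radians(55);R=tool([np.cos(a),np.sin(a),0],[0,0,1])
o=env.get_obs();print(o["clock"],o["eef_pos"],o["grip_width"],o["force"])
for z in (90,40,0):print(rel([487.2,-272.6,z],R,o))
T=np.array(o["eef_pos"]); print("tcp px",(proj("top",T)+.5-[340,170])*9,(proj("side",T)+.5-[295,225])*8)
E
```

```text
1.2 [ 488.61014096 -267.76667826   87.68179826] 0.7007948756145707 [-0.77926223 -0.70268294  0.51737301]
[-0.      0.3    -0.3     0.0016 -0.0023 -0.0048]
[-0.      0.3    -0.3     0.0018  0.0477 -0.0048]
[-0.      0.3    -0.3     0.002   0.0877 -0.0048]
tcp px [347.69467413 343.04152592] [324.45652208 100.52933584]
```

View pics/t1.png

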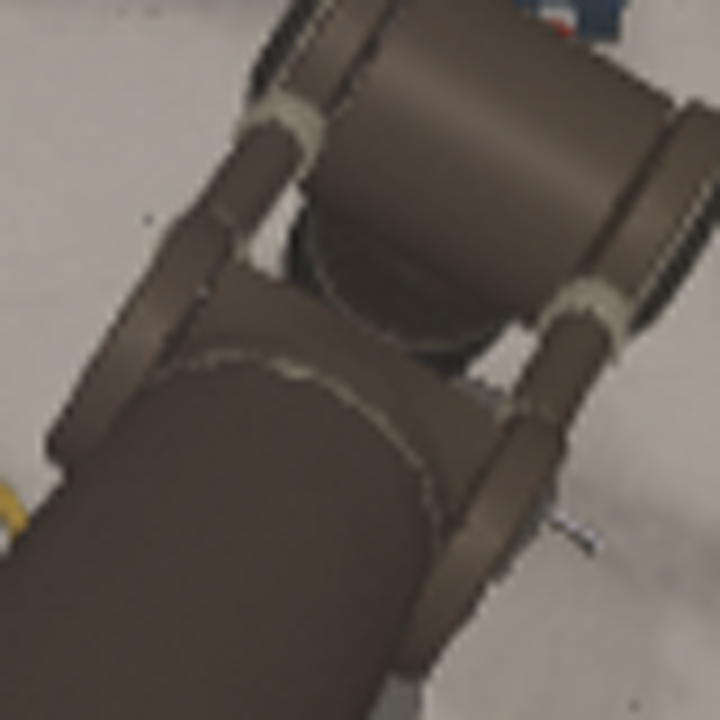

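View pics/s1.png

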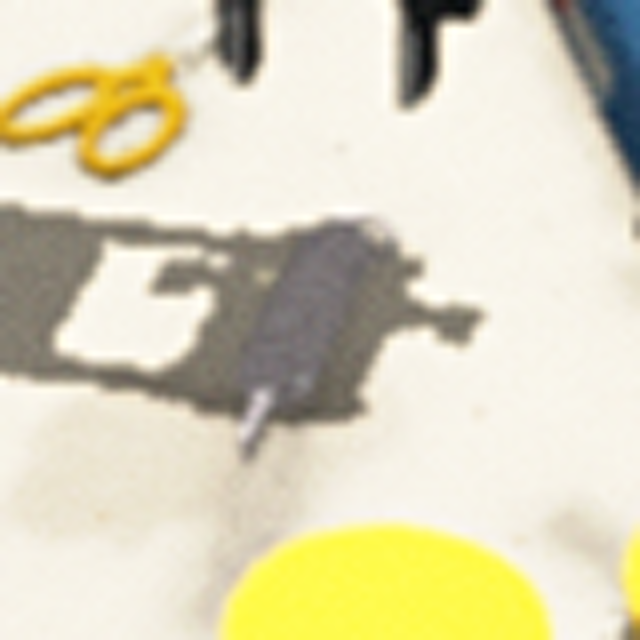

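Request:
step_arm:
  deltas: [0,0.3,-0.3,0.0016,0.015,-0.0048,0.06,0,0.3,-0.3,0.0016,0.04,-0.0048,0.06,0,0.3,-0.3,0.0018,0.06,-0.0048,0.06,0,0.3,-0.3,0.0018,0.075,-0.0048,0.06,0,0.3,-0.3,0.002,0.083,-0.0048,0.06,0,0.3,-0.3,0.002,0.085,-0.0048,0.06,0,0.3,-0.3,0.002,0.085,-0.0048,0.06,0,0.3,-0.3,0.002,0.085,-0.0048,0.06]

```text
clock: 2.2
eef_pos: [487.9, -272.9, 3.4]
eef_rot: [[0.819, 0.002, 0.573], [-0.573, -0.001, 0.819], [0.002, -1.0, 0.001]]
force: [0.2, -0.4, 1.1]
grip_width: 0.705
```

```bash
python3 - <<'E'
from go import *
crop("side",(295,225,375,305),8,"pics/s2.png")
a=np.radians(55);R=tool([np.cos(a),np.sin(a),0],[0,0,1])
o=env.get_obs();print(o["clock"],o["eef_pos"],o["grip_width"],o["force"])
print(rel([487.2,-272.6,2],R,o))
E
```

```text
2.25 [ 487.86137625 -272.89611158    3.39046403] 0.7009622325996021 [-0.46671622 -0.55457929  0.10566918]
[-0.      0.      0.1    -0.0007  0.0014 -0.0001]
```

View pics/s2.png

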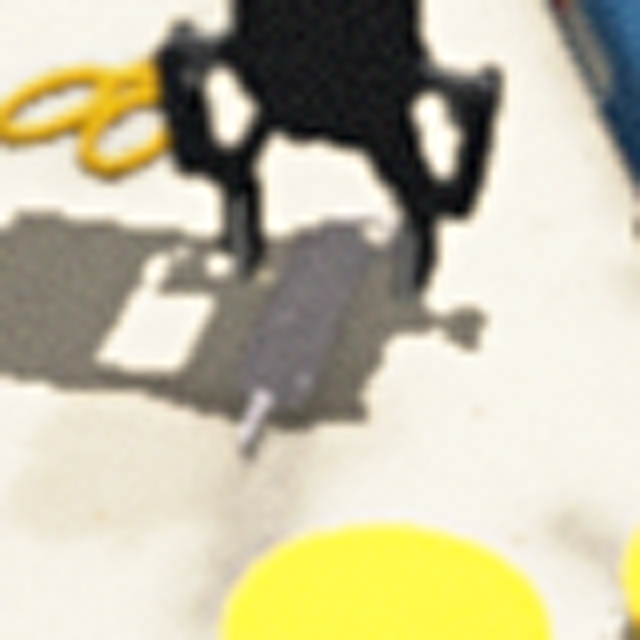

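Request:
step_arm:
  deltas: [0,0,0,0,0.0005,0,0.04,0,0,0,0,0.0005,0,0.03,0,0,0,0,0.0005,0,0.02,0,0,0,0,0.0005,0,0.01,0,0,0,0,0.0005,0,0.01,0,0,0,0,0.0005,0,0.01,0,0,0,0,-0.02,0,0.01,0,0,0,0,-0.05,0,0.01]
  newtons: 80

```text
clock: 3.25
eef_pos: [486.6, -272.1, 53.3]
eef_rot: [[0.819, -0.0, 0.573], [-0.573, 0.001, 0.819], [-0.001, -1.0, 0.001]]
force: [-0.5, 0.0, -0.6]
grip_width: 0.324
```

```bash
python3 - <<'E'
from go import *
crop("side",(295,215,375,295),8,"pics/s3.png")
o=env.get_obs();print(o["clock"],o["eef_pos"],o["grip_width"],o["force"],o["joint_pos"])
P=json.load(open("p.json"))
M=chuteR(P[2])@DR
print("uphill",M[:,0],"n",M[:,2])
H=[P[3]-193.5-40*np.sin(P[4]),-95+40*np.cos(P[4])]
print("hole s,w",H)
E
```

```text
3.3 [ 489.94987407 -274.29354976   58.12913968] 0.32093263025795205 [ 0.4501942  -0.84619129  2.48896863] [-3.37099572e+01  2.34861658e+01  1.08744055e+02  5.98417683e-02
  4.73111169e+01  1.22600632e+00]
uphill [0.11816402 0.85792614 0.5       ] n [-0.06822203 -0.49532389  0.8660254 ]
hole s,w [np.float64(-116.49760241398849), np.float64(-58.86362489451702)]
```

View pics/s3.png

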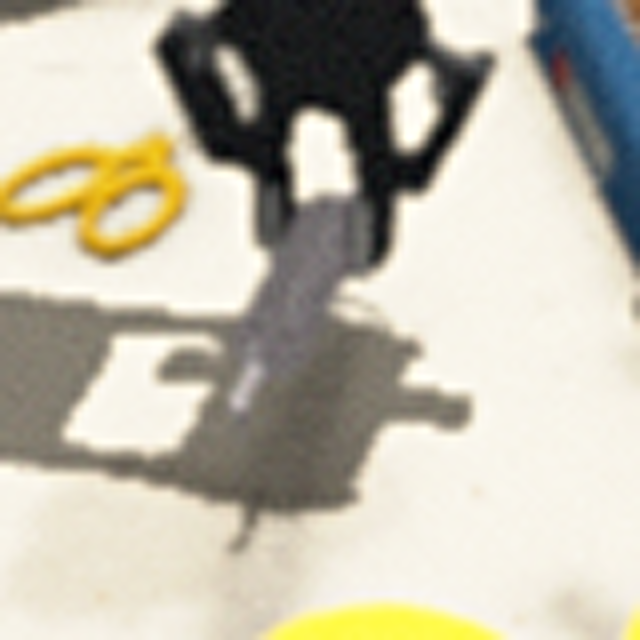

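```bash
cat >> go.py <<'E'
P=json.load(open("p.json")); M=chuteR(P[2])@DR; U,Wd,N=M.T
OFF=[0,2.9,0.0]  # spring origin in tool frame (x,y,z) from TCP
def tipR(pitch=0,yaw=0):
    # pitch>0: eye end raised off the deck ; yaw>0 : eye end toward robot(+w)
    a,b=np.radians(pitch),np.radians(yaw)
    xs=U*np.cos(a)*np.cos(b)+Wd*np.cos(a)*np.sin(b)+N*np.sin(a)
    return tool(xs,N)
def pose_tip(s,w,h,pitch=0,yaw=0,stretch=0):
    R=tipR(pitch,yaw); tip=deck(P,[s,w,h]); org=tip+(107.5+stretch)*R[:,2]
    return org-R@np.array(OFF),R
def pose_eye(s,w,h,pitch=0,yaw=0):
    R=tipR(pitch,yaw); org=deck(P,[s,w,h])-41*R[:,2]+3*R[:,1]
    return org-R@np.array(OFF),R
def dk(X): return M.T@(np.asarray(X)-[P[0],P[1],107.5])
def spr_pts(o=None):
    o=o or env.get_obs();R=np.array(o["eef_rot"]);org=o["eef_pos"]+R@np.array(OFF)
    return org,org-107.5*R[:,2],org+41*R[:,2]-3*R[:,1]
E
python3 - <<'E'
from go import *
p,R=pose_tip(-116.5,-58.9,85);print(p,rel(p,R))
E
```

```text
[541.44265578 173.29910113 179.12363299] [ 29.5    -26.4      7.6     -0.2134  -0.1223   0.3964]
```

Request:
step_arm:
  deltas: [3,-3,1,-0.025,-0.035,0.04,0.01,7,-6.5,2,-0.052,-0.065,0.09,0.01,11,-10,3,-0.08,-0.09,0.145,0.01,15,-13.5,4,-0.107,-0.11,0.2,0.01,19,-17,5,-0.134,-0.125,0.25,0.01,23,-20.5,6,-0.16,-0.13,0.3,0.01,26.5,-23.5,7,-0.188,-0.126,0.35,0.01,29.5,-26.4,7.6,-0.2134,-0.1223,0.3964,0.01]

```text
clock: 4.3
eef_pos: [541.5, 174.9, 179.5]
eef_rot: [[0.991, 0.068, 0.115], [-0.134, 0.497, 0.858], [0.001, -0.865, 0.501]]
force: [0.9, -0.9, -1.3]
grip_width: 0.319
```

```bash
python3 - <<'E'
from go import *
a=crop("side",(275,150,345,220),8,"pics/s4.png");crop("top",(180,150,280,240),8,"pics/t4.png")
o=env.get_obs();print(o["clock"],o["eef_pos"],o["grip_width"],o["force"])
for X in spr_pts(o): print(np.round(dk(X),1), (proj("side",X)+[P[7],P[8]]+.5-[275,150])*8,(proj("top",X)+.5-[180,150])*8)
for h in (85,60,32): p,R=pose_tip(-116.5,-58.9,h);print(rel(p,R,o))
E
```

```text
4.4 [539.9108538  176.70447532 178.3738862 ] 0.3208186629408879 [ 0.35752636 -0.27588174 -1.12131071]
[ -6.6 -56.9  82.8] [304.51555073 115.93257975] [396.42205216 313.50172299]
[-114.1  -57.2   82.6] [333.29094173 282.05364721] [664.77366319 369.07938604]
[ 34.4 -56.8  85.8] [294.3299003   52.16038867] [291.73743309 290.18482625]
[-0.1     0.2    -0.3     0.002  -0.0022 -0.0024]
[-0.1     0.2    -0.3     0.0021  0.0228 -0.0024]
[-0.1     0.2    -0.3     0.0022  0.0508 -0.0025]
```

View pics/s4.png

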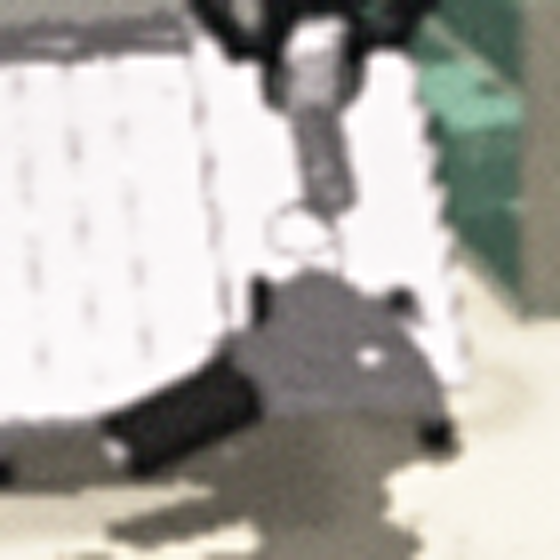

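View pics/t4.png

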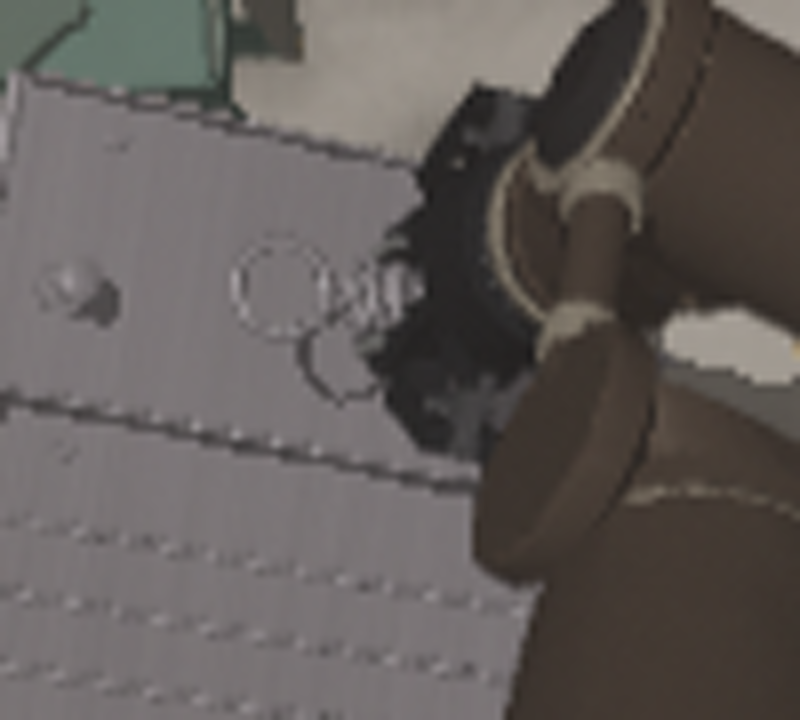

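Request:
step_arm:
  deltas: [0,0.2,-0.3,0.0021,0.008,-0.0024,0.01,0,0.2,-0.3,0.0021,0.016,-0.0024,0.01,0,0.2,-0.3,0.0021,0.024,-0.0024,0.01,0,0.2,-0.3,0.0021,0.031,-0.0024,0.01,0,0.2,-0.3,0.0021,0.033,-0.0024,0.01,0,0.2,-0.3,0.0021,0.033,-0.0024,0.01,0,0.2,-0.3,0.0021,0.033,-0.0024,0.01,0,0.2,-0.3,0.0021,0.033,-0.0024,0.01]

```text
clock: 5.4
eef_pos: [544.1, 190.7, 148.9]
eef_rot: [[0.991, 0.069, 0.118], [-0.137, 0.497, 0.857], [0.001, -0.865, 0.502]]
force: [0.3, 0.2, -1.2]
grip_width: 0.324
```

```bash
cat > look.py <<'E'
import sys
from go import *
k=sys.argv[1]
si=eyes.read_camera("side");cv2.imwrite(f"pics/rs{k}.png",si);ti=eyes.read_camera("top");cv2.imwrite(f"pics/rt{k}.png",ti)
def ov(n,im,b,f,name):
    a=crop(n,b,f,name,im)
crop("side",(285,155,335,205),11,f"pics/s{k}.png",si);crop("top",(180,165,250,220),10,f"pics/t{k}.png",ti)
o=env.get_obs();print(o["clock"],o["eef_pos"],o["grip_width"],o["force"],o["torque"])
S=lambda X:np.round((proj("side",X)+[P[7],P[8]]+.5-[285,155])*11)
T=lambda X:np.round((proj("top",X)+.5-[180,165])*10)
for n,X in zip(("org","tip","eye"),spr_pts(o)): print(n,np.round(dk(X),1),S(X),T(X))
H=deck(P,[P[3]-193.5-40*np.sin(P[4]),-95+40*np.cos(P[4]),34]);print("hole(open)",S(H))
E
python3 look.py 5
```

```text
5.5 [543.95639198 190.73456908 148.80421366] 0.32100802563906583 [-0.15685869 -0.55966987 -1.43907363] [-0.29045432  0.04373581  0.0137211 ]
org [ -8.9 -59.   49.9] [312. 165.] [466. 250.]
tip [-116.4  -59.    49.7] [350. 392.] [796. 319.]
eye [ 32.1 -59.   53. ] [299.  78.] [337. 221.]
hole(open) [348. 417.]
```

View pics/s5.png

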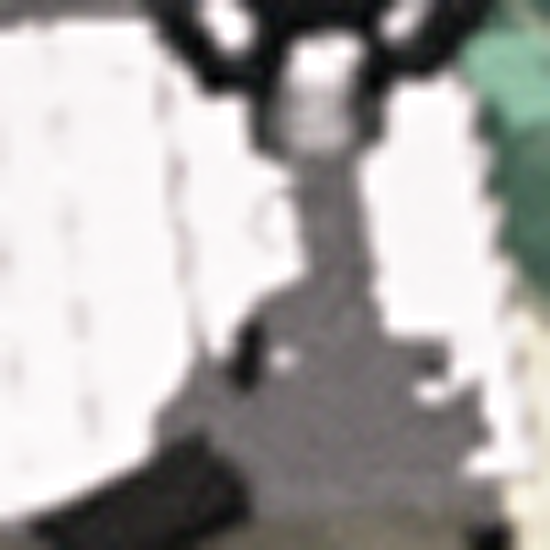

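View pics/t5.png

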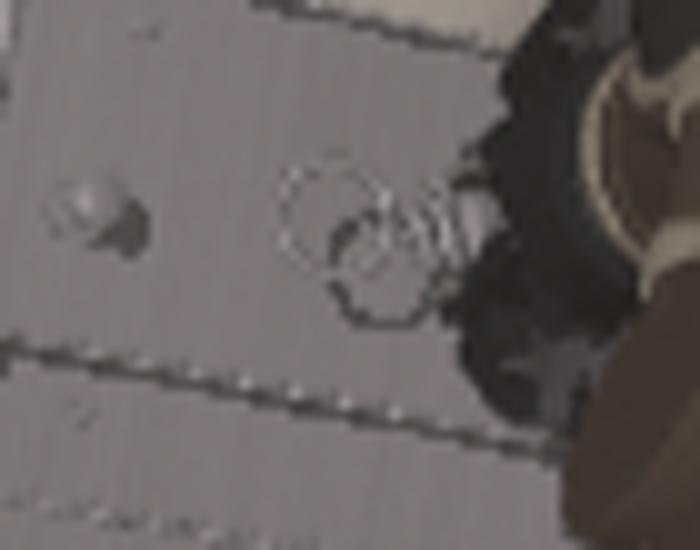

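```bash
python3 - <<'E'
from go import *
im=cv2.imread("pics/rs5.png").astype(float)
a=im[170:205,295:335]; a=np.clip((a-70)*255/110,0,255).astype(np.uint8)
cv2.imwrite("pics/e5.png",cv2.resize(a,None,fx=18,fy=16,interpolation=cv2.INTER_CUBIC))
im=cv2.imread("pics/rt5.png").astype(float)
a=im[175:200,202:230]; a=np.clip((a-60)*255/110,0,255).astype(np.uint8)
cv2.imwrite("pics/f5.png",cv2.resize(a,None,fx=22,fy=22,interpolation=cv2.INTER_CUBIC))
o,t,e=spr_pts();print("eye in f5",(proj("top",e)+.5-[202,175])*22)
R=np.array(env.get_obs()["eef_rot"])
print("tip e5",(proj("side",t)+P[7:9]+.5-[295,170])*[18,16],"shank start",(proj("side",t+33*R[:,2]-15*R[:,1])+P[7:9]+.5-[295,170])*[18,16], "shank end",(proj("side",t-15*R[:,1])+P[7:9]+.5-[295,170])*[18,16])
H=deck(P,[-116.5,-58.9,34]);print("hole",(proj("side",H)+P[7:9]+.5-[295,170])*[18,16])
E
```

```text
eye in f5 [258.25515378 266.06957581]
tip e5 [393.20798889 329.95316754] shank start [376.05514912 189.6876493 ] shank end [395.88730682 294.26989548]
hole [390.0641192  367.19933697]
```

View pics/e5.png

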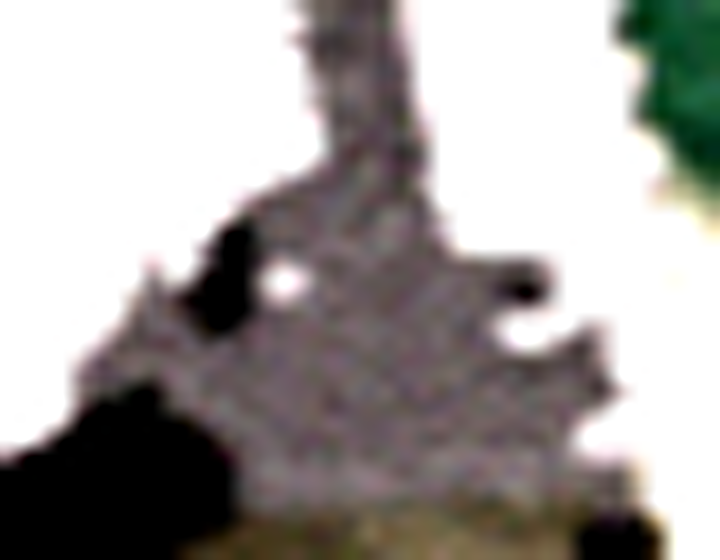

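View pics/f5.png

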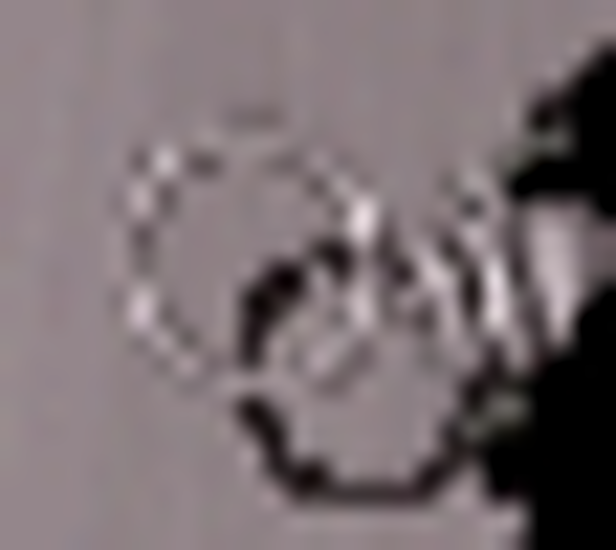

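```bash
cat > ov.py <<'E'
import sys
from go import *
def overlay(k,o,dw=0,stretch=0,g=None,clip=(60,200)):
    R=np.array(o["eef_rot"]);org=o["eef_pos"]+R@np.array(OFF)
    S=lambda x,y,z:org+x*R[:,2]-y*R[:,0]-z*R[:,1]
    th=np.linspace(0,6.3,40); g=P[4] if g is None else g
    lines=[[S(x,15*np.cos(t),15+15*np.sin(t)) for t in th] for x in (17,-17,-66.5-stretch,-74.5-stretch)]
    lines+=[[S(17,15,15),S(-74.5-stretch,15,15)],[S(17,-15,15),S(-74.5-stretch,-15,15)],[S(-74.5-stretch,0,15),S(-107.5-stretch,0,15),S(-107.5-stretch,0,0)]]
    lines+=[[S(41+r*np.cos(t),r*np.sin(t),3) for t in th] for r in(15,19)]
    A=lambda r,v,h:deck(P,[P[3]-193.5-r*np.sin(g)+v*np.cos(g),-95+r*np.cos(g)+v*np.sin(g),h])
    L2=[[A(40+8*np.cos(t),8*np.sin(t),34) for t in th],[A(0,14,34),A(90,14,34),A(90,-14,34),A(0,-14,34)],[deck(P,[P[3]+8.5*np.cos(t),-55+8.5*np.sin(t),24.5]) for t in th]]
    for n,b,f in(("side",(285,150,340,205),11),("top",(180,165,265,215),9)):
        im=cv2.imread(f"pics/r{n[0]}{k}.png").astype(float);im=np.clip((im-clip[0])*255/(clip[1]-clip[0]),0,255).astype(np.uint8)
        a=crop(n,b,f,"pics/x.png",im)
        for L,c in [(l,(0,0,255)) for l in lines]+[(l,(255,0,0)) for l in L2]:
            q=proj(n,np.array(L))+(P[7:9] if n=="side" else [0,0]); q=(q+.5-[b[0],b[1]])*f
            cv2.polylines(a,[np.round(q).astype(int)],False,c,1)
        cv2.imwrite(f"pics/o{n[0]}{k}.png",a)
if __name__=="__main__": overlay(sys.argv[1],env.get_obs(),stretch=float(sys.argv[2]) if len(sys.argv)>2 else 0,g=float(sys.argv[3]) if len(sys.argv)>3 else None)
E
python3 ov.py 5
```

```text
(no output)
```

View pics/os5.png

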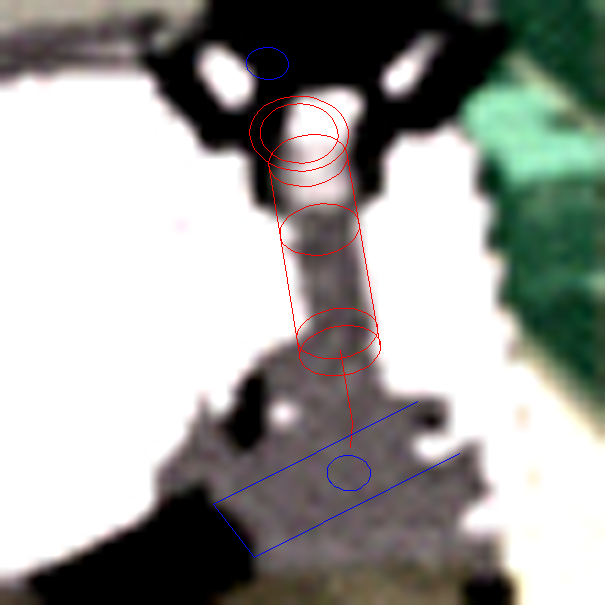

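View pics/ot5.png

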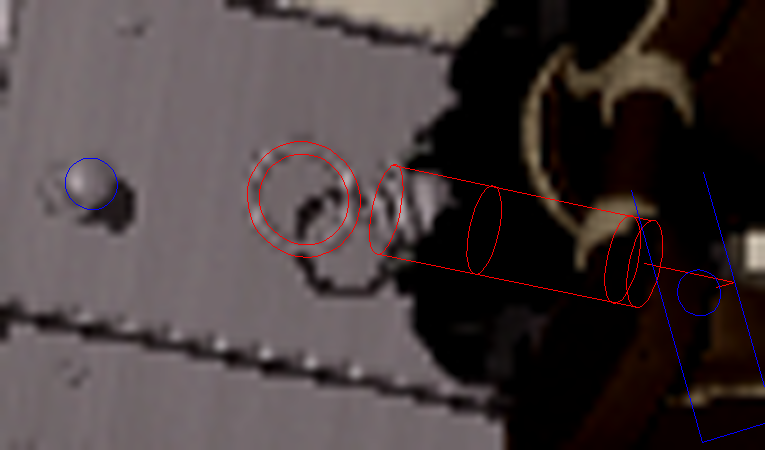

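Request:
step_arm:
  deltas: [0,0,0,-0.0015,0.004,-0.0005,0.01,0,0,0,-0.0015,0.008,-0.0005,0.01,0,0,0,-0.0015,0.012,-0.0005,0.01,0,0,0,-0.0015,0.015,-0.0005,0.01,0,0,0,-0.0015,0.017,-0.0005,0.01,0,0,0,-0.0015,0.019,-0.0005,0.01,0,0,0,-0.0015,0.019,-0.0005,0.01,0,0,0,-0.0015,0.019,-0.0005,0.01]

```text
clock: 6.5
eef_pos: [543.8, 199.9, 132.2]
eef_rot: [[0.991, 0.069, 0.118], [-0.137, 0.497, 0.857], [0.001, -0.865, 0.502]]
force: [0.7, 0.2, -1.8]
grip_width: 0.319
```

```bash
python3 look.py 6; python3 ov.py 6
```

```text
6.6 [543.85274777 199.9128795  132.2728606 ] 0.3222674876138913 [ 0.91822271  0.52272107 -1.41257546] [-0.32737024  0.00137801 -0.05639395]
org [ -9.3 -57.7  31.1] [307. 197.] [446. 262.]
tip [-116.8  -57.6   30.9] [345. 423.] [773. 330.]
eye [ 31.7 -57.7  34.2] [294. 111.] [318. 234.]
hole(open) [348. 417.]
```

View pics/os6.png

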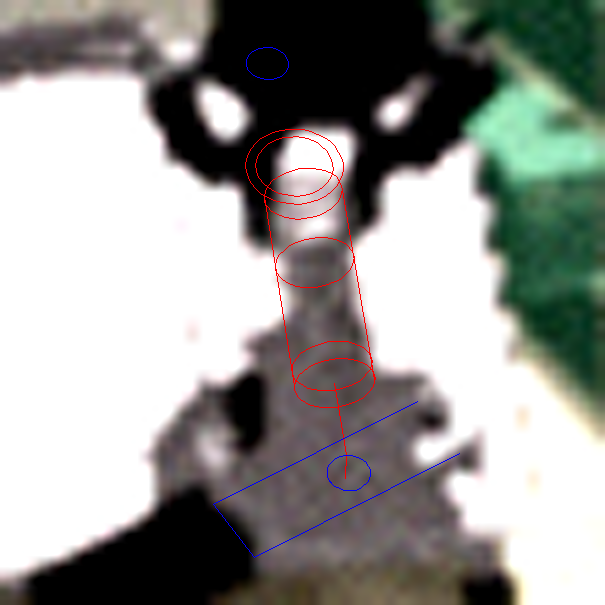

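View pics/ot6.png

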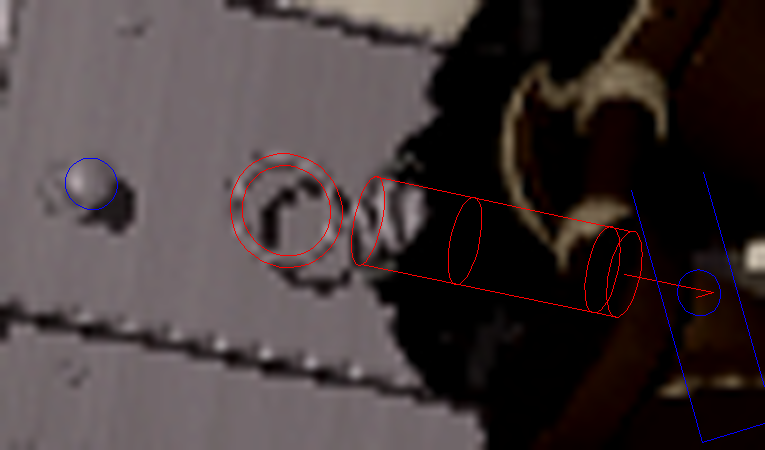

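Request:
step_arm:
  deltas: [0,0,0,0,0.001,0,0.01,0,0,0,0,0.002,0,0.01,0,0,0,0,0.003,0,0.01,0,0,0,0,0.005,0,0.01,0,0,0,0,0.0065,0,0.01,0,0,0,0,0.0065,0,0.01,0,0,0,0,0.0065,0,0.01,0,0,0,0,0.0065,0,0.01]

```text
clock: 7.6
eef_pos: [544.4, 203.1, 126.7]
eef_rot: [[0.991, 0.07, 0.118], [-0.137, 0.497, 0.857], [0.001, -0.865, 0.502]]
force: [-0.6, 0.4, -0.8]
grip_width: 0.318
```

```bash
python3 look.py 7; python3 ov.py 7
```

```text
7.7 [544.37582279 203.14199038 126.74135722] 0.32351697437782306 [ 0.31259627  1.17576328 -1.43501881] [-0.32638028 -0.00781468 -0.04236287]
org [ -9.2 -57.7  24.7] [307. 208.] [438. 264.]
tip [-116.7  -57.7   24.5] [344. 433.] [765. 332.]
eye [ 31.8 -57.7  27.7] [294. 121.] [311. 236.]
hole(open) [348. 417.]
```

View pics/os7.png

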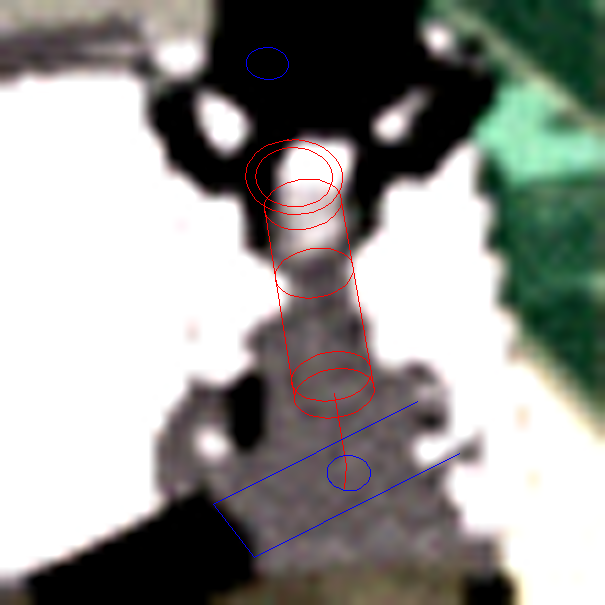

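View pics/ot7.png

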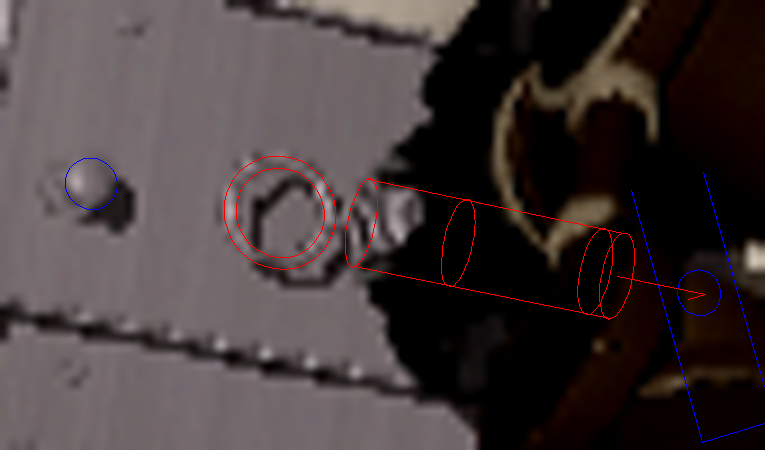

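Request:
step_arm:
  deltas: [0,0,0,-0.0005,0,0.003,0.01,0,0,0,-0.001,0,0.006,0.01,0,0,0,-0.0015,0,0.009,0.01,0,0,0,-0.002,0,0.012,0.01,0,0,0,-0.0025,0,0.015,0.01,0,0,0,-0.003,0,0.018,0.01,0,0,0,-0.0035,0,0.021,0.01,0,0,0,-0.0037,0,0.022,0.01]

```text
clock: 8.7
eef_pos: [543.4, 222.5, 137.8]
eef_rot: [[0.991, 0.07, 0.118], [-0.137, 0.497, 0.857], [0.001, -0.865, 0.501]]
force: [2.0, -3.6, -3.4]
grip_width: 0.322
```

```bash
python3 look.py 8; python3 ov.py 8 0 0
```

```text
8.8 [543.2674053  222.55175542 137.77896883] 0.32014927920568886 [ 1.65048858 -2.48967357 -2.6093321 ] [-0.84740388 -0.24370553  0.03025137]
org [ 12.8 -54.   24.7] [290. 165.] [367. 262.]
tip [-94.7 -54.   24.5] [327. 387.] [698. 330.]
eye [ 53.8 -54.   27.7] [277.  79.] [237. 233.]
hole(open) [348. 417.]
```

View pics/os8.png

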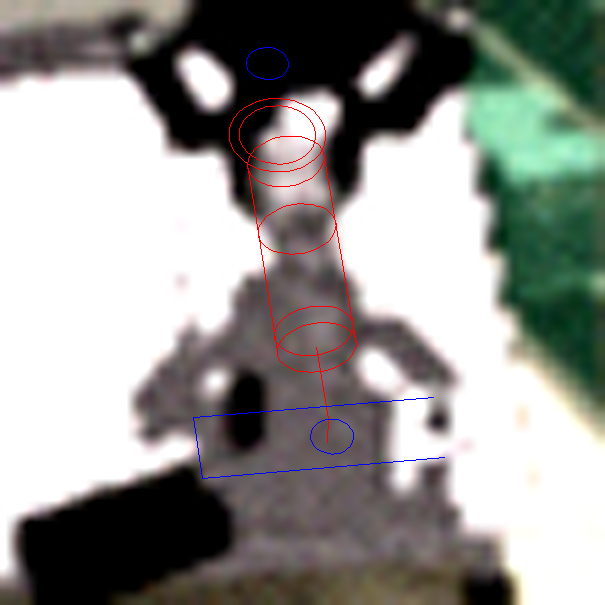

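View pics/ot8.png

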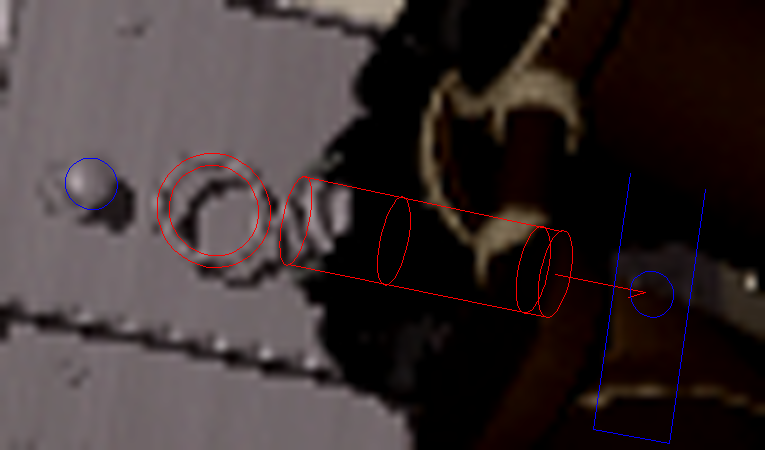

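```bash
python3 - <<'E'
from go import *
for s,h,p in ((70,32,1.5),(84,36,2.5),(95,36,2.5)):
    X,R=pose_eye(s,-54,h,p); print(s,rel(X,R))
E
```

```text
70 [ 1.4     0.      0.1     0.     -0.0032  0.0162]
84 [ 2.4     0.      0.1     0.     -0.0065  0.0303]
95 [ 2.4     0.      0.1     0.     -0.0065  0.0413]
```

Request:
step_arm:
  deltas: [0.3,0,0,0,-0.0008,0.004,0.01,0.7,0,0,0,-0.0016,0.008,0.01,1,0,0,0,-0.0024,0.012,0.01,1.4,0,0,0,-0.0032,0.016,0.01,1.7,0,0,0,-0.0042,0.02,0.01,2,0,0,0,-0.005,0.024,0.01,2.2,0,0,0,-0.0058,0.028,0.01,2.4,0,0,0,-0.0065,0.03,0.01]

```text
clock: 9.8
eef_pos: [545.6, 245.1, 158.1]
eef_rot: [[0.991, 0.073, 0.115], [-0.136, 0.532, 0.836], [-0.0, -0.844, 0.537]]
force: [-1.6, -4.2, -5.5]
grip_width: 0.321
```

```bash
python3 look.py 9; python3 ov.py 9 30 0
```

```text
9.9 [545.72483795 245.03146513 158.09747106] 0.32326875874970185 [-0.80987851 -3.81204882 -3.87187593] [-1.16832752  0.27567463  0.06773664]
org [ 42.7 -53.4  31. ] [279.  96.] [277. 242.]
tip [-64.7 -53.3  26.3] [314. 320.] [610. 313.]
eye [ 83.5 -53.4  35.7] [267.   9.] [147. 212.]
hole(open) [348. 417.]
```

View pics/os9.png

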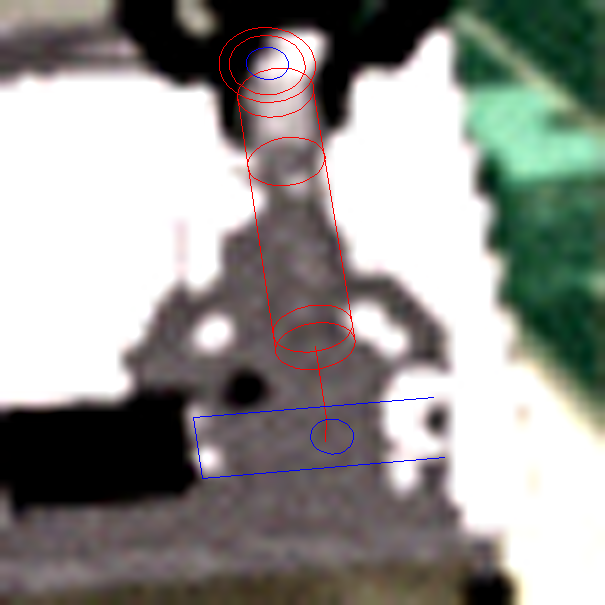

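View pics/ot9.png

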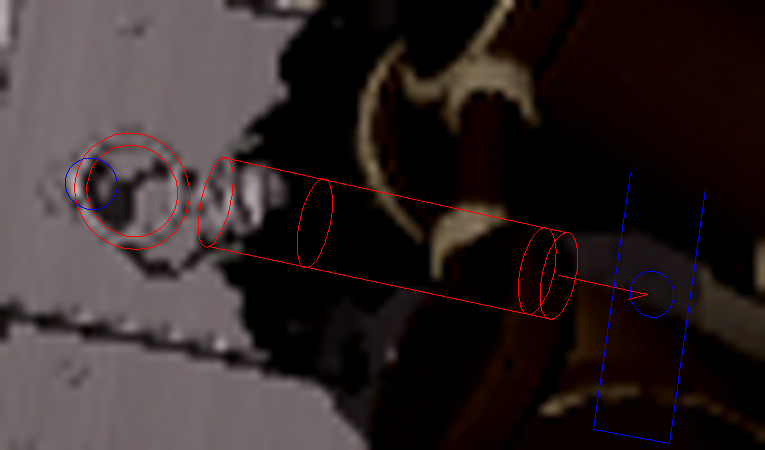

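```bash
cat > zr.py <<'E'
import sys
from go import *
k=sys.argv[1]
im=cv2.imread(f"pics/rt{k}.png").astype(float);b=(180,170,220,200)
im=np.clip((im-50)*255/130,0,255).astype(np.uint8)
a=crop("top",b,18,f"pics/zr{k}.png",im)
o,t,e=spr_pts();R=np.array(env.get_obs()["eef_rot"]);th=np.linspace(0,6.3,60)
for r in(17,): 
    q=(proj("top",np.array([e+r*np.cos(x)*R[:,0]+r*np.sin(x)*R[:,2] for x in th]))+.5-[b[0],b[1]])*18
    for u in q[::3]: cv2.circle(a,tuple(np.round(u).astype(int)),1,(0,0,255),-1)
cv2.imwrite(f"pics/zr{k}.png",a)
print("eye",(proj("top",e)+.5-[b[0],b[1]])*18,dk(e))
for h in(24.5,35): print("post",(proj("top",deck(P,[P[3],-55,h]))+.5-[b[0],b[1]])*18)
E
python3 zr.py 9
```

```text
eye [263.95138178 291.15041021] [ 83.49106513 -53.36112773  35.74618417]
post [181.72558734 276.85865065]
post [199.6929655  268.61147712]
```

View pics/zr9.png

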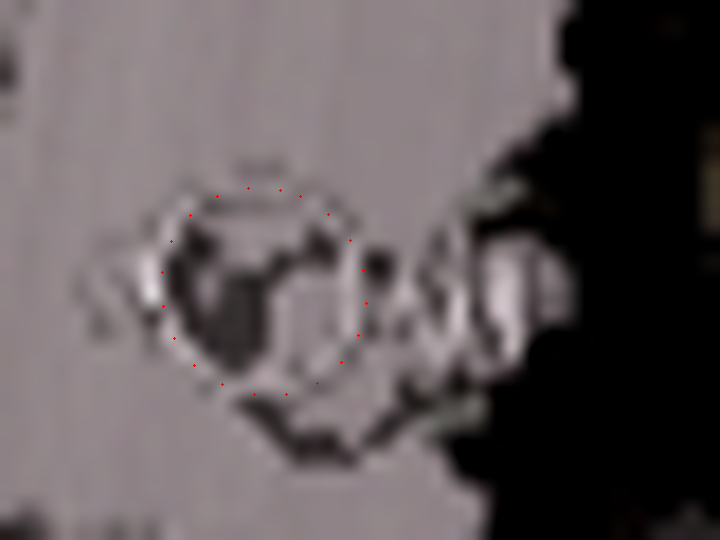

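Request:
step_arm:
  deltas: [0,0,0,0,0,0.002,0.01,0,0,0,0,0,0.004,0.01,0,0,0,0,0,0.006,0.01,0,0,0,0,0,0.008,0.01,0,0,0,0,0,0.01,0.01,0,0,0,0,0,0.01,0.01,0,0,0,0,0,0.01,0.01,0,0,0,0,0,0.01,0.01]

```text
clock: 10.9
eef_pos: [546.6, 253.0, 163.0]
eef_rot: [[0.991, 0.073, 0.115], [-0.136, 0.531, 0.836], [-0.001, -0.844, 0.536]]
force: [-0.4, -5.1, -5.6]
grip_width: 0.324
```

```bash
python3 look.py 10; python3 zr.py 10; python3 - <<'E'
from go import *
for s,h,p in ((95,28,1),(95,20,-1),(94.5,11,-3)):
    X,R=pose_eye(s-1.8,-53.4,h,p); print(s,rel(X,R))
E
```

```text
11.0 [546.60502978 252.94533201 162.94831981] 0.32050184978644214 [-0.95882933 -6.47675878 -5.97347407] [-1.43957599  0.20220249 -0.01072333]
org [ 52.  -53.1  31.2] [276.  77.] [246. 236.]
tip [-55.4 -53.1  26.7] [311. 300.] [582. 308.]
eye [ 92.8 -53.2  35.9] [263.  -9.] [115. 206.]
hole(open) [348. 417.]
eye [207.61467371 280.65795021] [ 92.81224686 -53.15062216  35.91774119]
post [181.72558734 276.85865065]
post [199.6929655  268.61147712]
95 [-1.4e+00 -0.0e+00 -0.0e+00  3.0e-04  6.9e-03  1.0e-04]
95 [-3.40e+00 -0.00e+00 -0.00e+00  3.00e-04  1.35e-02 -2.00e-04]
94.5 [-5.4e+00 -0.0e+00 -0.0e+00  3.0e-04  2.1e-02 -1.0e-03]
```

View pics/zr10.png

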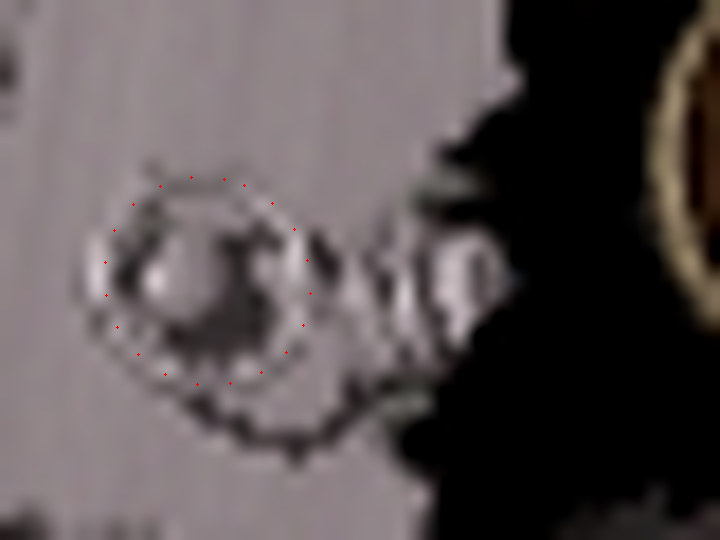

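View pics/s10.png

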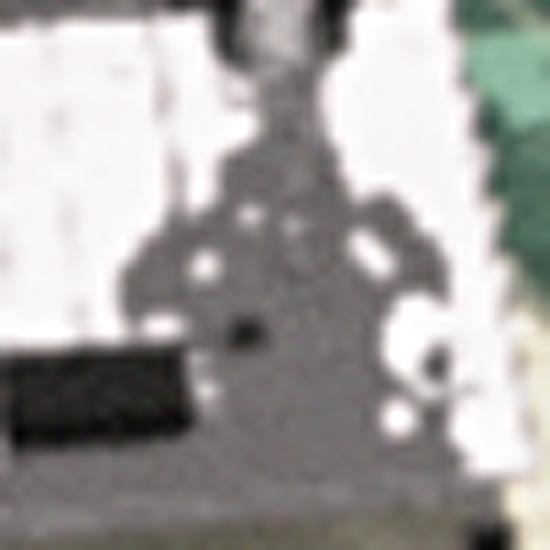

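Request:
step_arm:
  deltas: [-0.7,0,0,0.001,0.0035,0,0.01,-1.4,0,0,0.001,0.007,0,0.01,-2.4,0,0,0.001,0.0105,0,0.01,-3.4,0,0,0.001,0.0135,-0.0002,0.01,-4.4,0,0,0.001,0.0175,-0.0006,0.01,-5.2,0,0,0.001,0.0205,-0.001,0.01,-5.2,0,0,0.001,0.0205,-0.001,0.01,-5.2,0,0,0.001,0.0205,-0.001,0.01]

```text
clock: 12.0
eef_pos: [548.5, 262.3, 145.2]
eef_rot: [[0.991, 0.06, 0.121], [-0.135, 0.452, 0.882], [-0.002, -0.89, 0.456]]
force: [-3.1, -8.6, -1.5]
grip_width: 0.325
```

```bash
python3 look.py 11; python3 zr.py 11
```

```text
12.1 [548.49160138 262.21368574 145.21376527] 0.3225764903098129 [-1.93118019 -8.12731569 -1.33396181] [-1.83854204  0.49306437 -0.06381462]
org [ 51.  -53.7  11.1] [276. 112.] [230. 243.]
tip [-56.4 -53.8  16.5] [312. 318.] [573. 310.]
eye [ 92.1 -53.7  12.1] [264.  33.] [ 95. 215.]
hole(open) [348. 417.]
eye [171.74794867 296.47384077] [ 92.1141036  -53.73811765  12.06577398]
post [181.72558734 276.85865065]
post [199.6929655  268.61147712]
```

View pics/zr11.png

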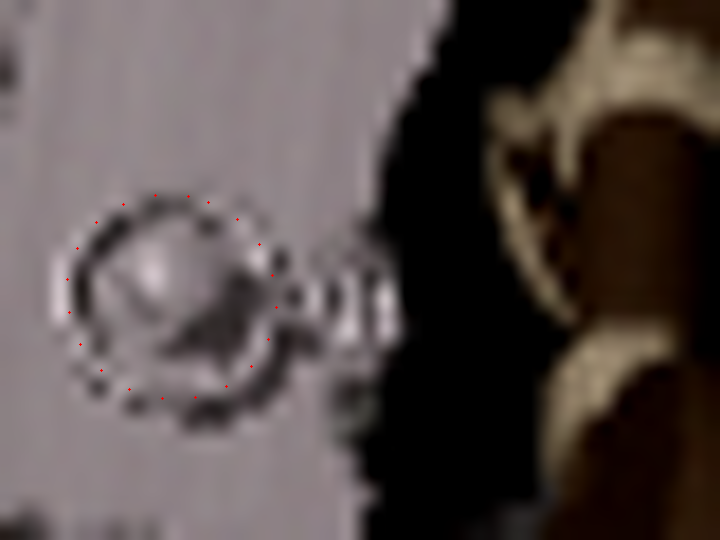

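View pics/s11.png

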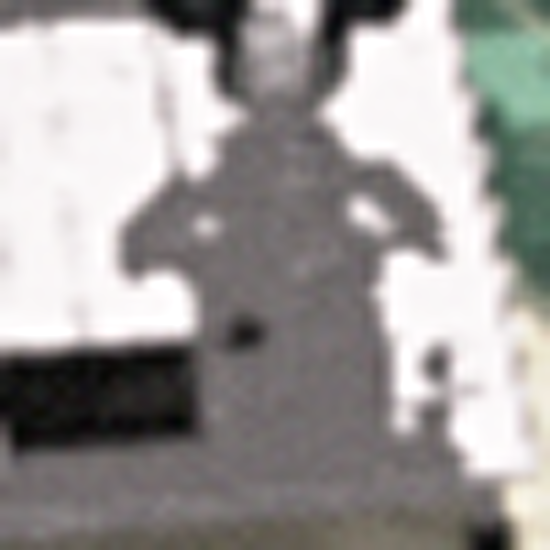

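Request:
step_arm:
  deltas: [0,0,0,0,0,-0.003,0.01,0,0,0,0,0,-0.006,0.01,0,0,0,0,0,-0.008,0.01,0,0,0,0,0,-0.009,0.01,0,0,0,0,0,-0.01,0.01,0,0,0,0,0,-0.01,0.01,0,0,0,0,0,-0.01,0.01,0,0,0,0,0,-0.01,0.01]

```text
clock: 13.1
eef_pos: [547.5, 254.5, 141.8]
eef_rot: [[0.991, 0.061, 0.121], [-0.135, 0.454, 0.881], [-0.001, -0.889, 0.458]]
force: [-2.8, 0.4, 6.4]
grip_width: 0.321
```

```bash
python3 look.py 12; python3 zr.py 12
```

```text
13.2 [547.50420883 254.4650814  141.83080087] 0.322304063555575 [-2.86295601  0.93850569  4.79655969] [-0.15692173  0.58352119  0.18442433]
org [ 42.6 -53.8  12.1] [279. 127.] [258. 248.]
tip [-64.8 -53.9  17.2] [315. 335.] [599. 314.]
eye [ 83.7 -53.8  13.1] [267.  47.] [125. 220.]
hole(open) [348. 417.]
eye [224.22049216 305.57309687] [ 83.66251372 -53.81301451  13.13419266]
post [181.72558734 276.85865065]
post [199.6929655  268.61147712]
```

View pics/zr12.png

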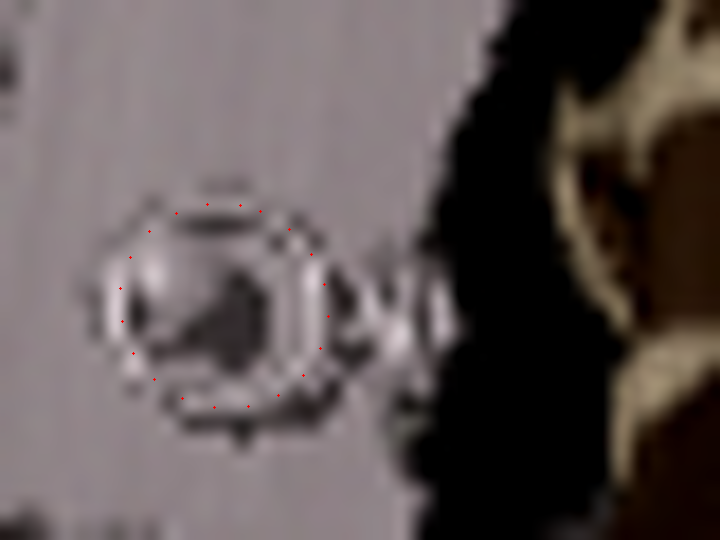

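Request:
step_arm:
  deltas: [0,0,0,0,0,0,0.03,0,0,0,0,0,0,0.034,0,0,0,0,0,0,0.038,0,0,0,0,0,0,0.042,0,0,0,0,0,0,0.042,0,0,0,0,-0.008,0,0.042,0,0,0,0,-0.02,0,0.042,0,0,0,0,-0.04,0,0.042]

```text
clock: 14.2
eef_pos: [544.7, 235.8, 178.1]
eef_rot: [[0.991, 0.06, 0.121], [-0.135, 0.454, 0.881], [-0.002, -0.889, 0.458]]
force: [0.2, -0.1, -0.1]
grip_width: 0.492
```

```bash
python3 look.py 13
```

```text
14.3 [547.3635009  235.57528167 180.83814341] 0.4892468224155611 [1.21767135 0.85834128 0.96844221] [-0.16549966  0.01656963  0.01131597]
org [ 45.9 -56.3  55.2] [287.  48.] [293. 220.]
tip [-61.5 -56.5  60.2] [325. 257.] [642. 288.]
eye [ 86.9 -56.2  56.3] [274. -33.] [157. 191.]
hole(open) [348. 417.]
```

View pics/t13.png

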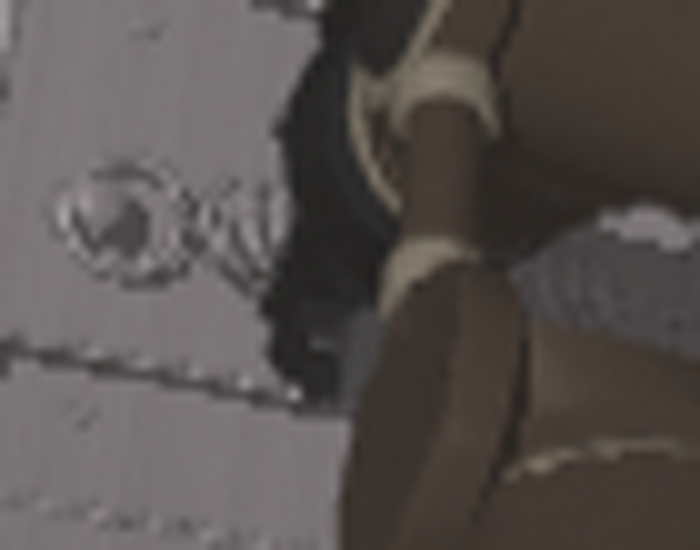

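View pics/s13.png

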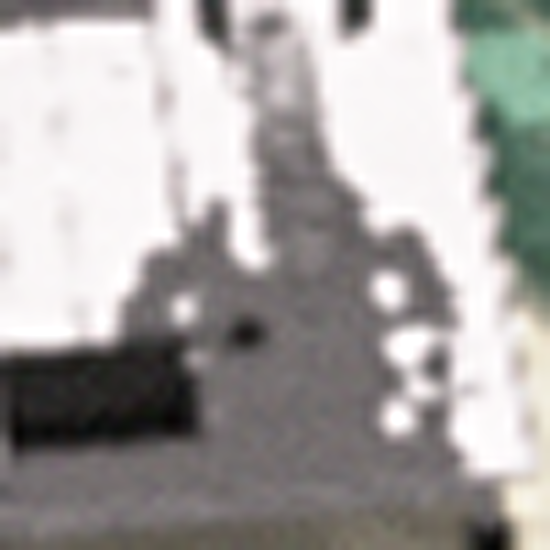

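Spring stays on the post, gate stays shut. Retreat clear (up and back toward the robot) for an unobstructed look.

Request:
step_arm:
  deltas: [0,0,0,0,-0.03,0,0.042,0,0,0,0,-0.07,0,0.042,0,0,0,0,-0.11,0,0.042,0,0,0,0,-0.15,-0.02,0.042,0,0,0,0,-0.18,-0.06,0.042,0,0,0,0,-0.2,-0.1,0.042,0,0,0,0,-0.21,-0.14,0.042,0,0,0,0,-0.21,-0.15,0.042]

```text
clock: 15.3
eef_pos: [515.3, 6.0, 298.3]
eef_rot: [[0.99, 0.068, 0.122], [-0.14, 0.454, 0.88], [0.004, -0.888, 0.459]]
force: [0.1, -0.0, -0.6]
grip_width: 0.491
```

```bash
python3 look.py 14; python3 - <<'E'
from go import *
t=cv2.imread("pics/rt14.png");crop("top",(160,150,290,260),6,"pics/ct14.png",t)
crop("side",(260,145,345,220),8,"pics/cs14.png",cv2.imread("pics/rs14.png"))
E
```

```text
15.4 [515.18757348   7.57788603 298.00542279] 0.4927678540531178 [-0.38643815 -0.23426872  0.05824841] [-0.26835589 -0.02819094  0.0199626 ]
org [-95.  -55.5 271.8] [358. -70.] [1045.  227.]
tip [-202.4  -55.5  276.7] [406. 178.] [1397.  302.]
eye [-53.9 -55.5 273. ] [ 341. -164.] [909. 196.]
hole(open) [348. 417.]
```

View pics/ct14.png

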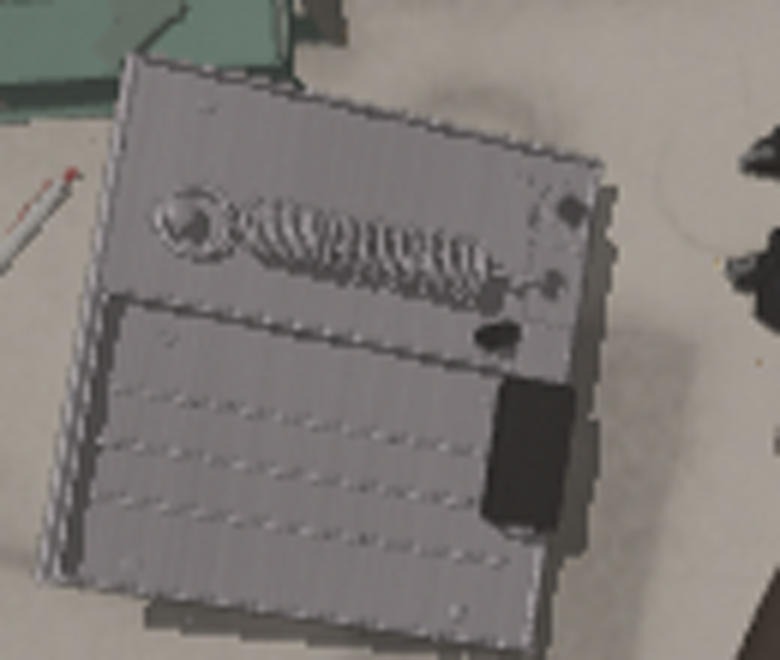

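View pics/cs14.png

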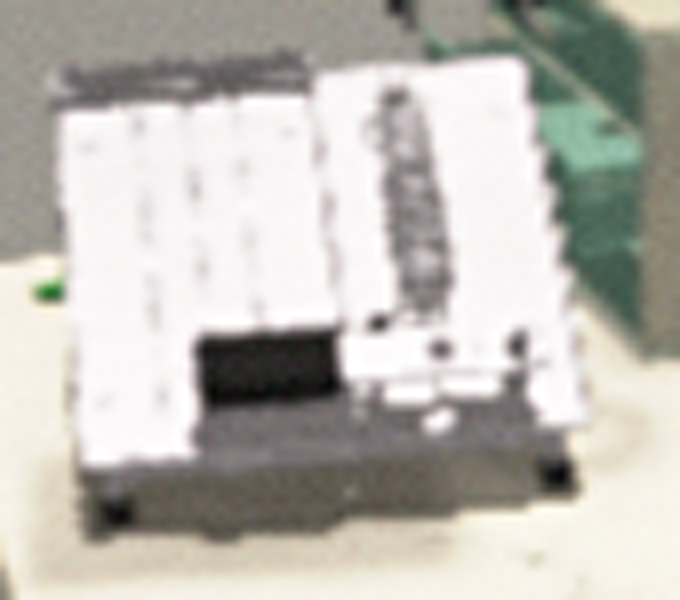

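```bash
python3 - <<'E'
from go import *
a=cv2.imread("pics/rt14.png");b=eyes.read_camera("top");d=cv2.absdiff(a,b)[150:260,160:275];print("diff max",d.max(),d.mean())
t0=cv2.imread("pics/top0.png"); print("tubs diff",cv2.absdiff(t0,b)[165:245,425:475].mean())
print(env.get_obs()["force"]); env.close_job()
E
```

```text
diff max 3 0.3255862977602108
tubs diff 5.7585
[-0.01055841  0.76866728 -0.15248312]
the job is handed in; nothing more can be done
```

```bash
python3 - <<'E'
import cv2,numpy as np
for k in("top0","rt14"):
    h=cv2.cvtColor(cv2.imread(f"pics/{k}.png"),cv2.COLOR_BGR2HSV); m=cv2.inRange(h,(22,120,80),(35,255,255))[:,425:480]
    n,l,s,c=cv2.connectedComponentsWithStats(m); print(k,[(s[i,4],np.round(c[i],1)) for i in range(1,n) if s[i,4]>100])
E
```

```text
top0 [(np.int32(824), array([ 28.5, 185.5])), (np.int32(849), array([ 25.7, 226.2]))]
rt14 [(np.int32(820), array([ 28.5, 185.5])), (np.int32(849), array([ 25.7, 226.2]))]
```

The spring is on, the gate is shut and the job is handed in, at about 15.5 s. I picked the spring up by its close-wound coils and put the hook down through the gate hole. Then I pulled it up the slope until the gate closed, lowered the eye over the post below the head, let go and drew the arm clear.

**Last checks:**
- **Spring and gate:** the final pictures show the eye round the post's neck with its uphill side under the head. The spring is visibly stretched along its line, the hook is in the hole and the gate lies straight across the mouth.
- **Stretch force:** the pull at the tool was about 5.5 N with the gate shut and 8.8 N with the eye over the post. The first is somewhat under what the spring law gives there (about 6.8 N); the second fits it.
- **At rest:** two successive top pictures of the chute are the same, to within noise.
- **Tubs:** they show at the same pixels as at the start. A raw brightness comparison there did differ slightly, which I put down to shadow.
- **Arm:** it touches nothing.

**Disagreements:** the side camera was about 1.4 pixels off vertically against the top one. The eye showed about 2 mm from where the arm's pose put it. Both were small enough to allow for in the moves. The eye's height on the post and the depth of the hook were judged from the pictures and the arm's position, not measured directly.

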